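Set up the folding reading stand

TASK

Set the notebook up for reading. Swing the stand's wire backrest up and over past upright until it leans back against its stop and stays there by itself; take the notebook out of the wooden holder and stand it on the stand's board, squarely in the middle behind the front lip, still on the same short edge and leaning back on the backrest. Then swing the little keeper arm at the front of the stand up and over past upright so that it rests against the notebook on its own, and leave the other things on the desk where they are.

Things in the scene. Friction and masses are not known exactly. Their poses are not given: they have to be found in the camera images.
- stand: Folding reading stand, fixed, left or right of the holder. Origin on the desk under the middle of its 170 x 170 mm board (top z 18 mm); x to its back (away from the robot, turned up to 12 degrees), y to its left. Front lip on the board: x -55 to -45 mm, y +-75, top z 30 mm. Backrest hinge posts: x -5 to 13, y +-70, 64 mm high.
- stand_seat (a point): Point on the stand at x -30, y 0, z 20 mm: where the middle of the notebook's lower edge belongs, on the board between lip and posts. From there the notebook leans back about 20 degrees until it meets the backrest's bar, with its uppermost 50 mm clear above the bar. Axes as the stand's.
- backrest (a joint): Backrest angle, rad: steel wire frame, 120 g, on a free pivot along the stand's y axis at x 2, z 55 mm. 0: folded, lying level toward the stand's front. Grows as its end bar is lifted up and over to the back: 1.57 upright (balance point; short of it the frame falls back flat), 1.83 on its stop, where it stays by its own weight.
- backrest_bar (a point): Middle of the backrest's straight round end bar (10 mm thick, 124 mm long, along the stand's y axis), 115 mm from the pivot. Folded, it overhangs the board's front edge 55 mm above the desk, with nothing below but the keeper arm at y -50 mm; on the stop it is at x 32, z 166 mm of the stand. It can turn between the fingers.
- keeper (a joint): Keeper arm angle, rad: one 8 mm steel rod with a black paddle, 50 g, on a free pivot along the stand's y axis at x -75, y -50, z 30 mm. 0: lying level toward the front, over the desk. Grows as it is lifted up and over to the back: 1.57 upright (balance point), beyond that it falls on by itself; about 2.2 to 2.5 against the notebook; bare stop 2.75.
- keeper_paddle (a point): Point to hold on the keeper's black paddle, 85 mm from its pivot, 30 mm above the desk while folded. The paddle is 40 mm long (60 to 100 mm from the pivot), 14 mm wide across the stand's y axis and 8 mm thick; held by its two 14 mm sides it can turn between the fingers.
- holder: Wooden book holder, fixed: foot 100 x 110 x 12 mm, origin on the desk under its middle, two upright walls (110 mm wide, top 56 mm above the desk) with a 19 mm slot between them along its y axis; axes within about 12 degrees of the world's.
- notebook: Black notebook, 208 mm high, 146 wide, 12 thick to grip, 0.2 to 0.33 kg, standing on a short edge in the holder's slot, 12 mm above the desk, covers facing the robot and away. Its x axis points up along its height, y along its width, z across its thickness toward the robot. Only its lowest 45 mm are in the slot; grip it across the thickness at the middle of its upper edge.
- notebook_foot (a point): Middle (of width and thickness) of the notebook's lower short edge.
- notebook_head (a point): Middle (of width and thickness) of the notebook's upper short edge, 208 mm from notebook_foot.
- eraser: Bystander: block eraser in a blue sleeve, 20 x 42 x 12 mm, about 10 cm in front of the holder; origin under its middle.
- pencil_sharpener: Bystander: small red pencil sharpener, 16 x 26 x 15 mm, about 10 cm in front of the holder; origin under its middle.
- pencil: Bystander: yellow pencil, 165 mm long, 7 mm thick, lying on the thin cutting mat behind the stand; origin under its middle.

How it is judged (in metres and radians):
On the way, in this order (a step that is already met when the one before it is completed fails the run):
1. the backrest leans back on its stop and nothing holds it (value of joint backrest above 1.72 rad and contact force between the fingers and backrest below 0.05 N), for 0.3 s.
2. the notebook is lifted clear of the holder (z of notebook_foot in the frame of holder above 0.062 m), for 0.05 s.
3. the notebook stands on the board, leaning on the backrest, let go (value of joint backrest above 1.72 rad and contact force between the fingers and notebook below 0.05 N and x of notebook_foot in the frame of stand between -0.05 and 0.02 m and y of notebook_foot in the frame of stand between -0.035 and 0.035 m and z of notebook_foot in the frame of stand below 0.032 m and x of notebook_head in the frame of stand above 0.01 m and z of notebook_head in the frame of stand above 0.17 m and angle between the y axis of notebook and the y axis of stand, either way round below 0.2 rad and contact force between notebook and backrest above 0.05 N), for 0.3 s.
At the end, for the whole second after the job is handed in: Backrest over 1.72 rad. Notebook on the board, touching the backrest: foot x -50 to 20, |y| < 35, z < 32 mm; head x > 10, z > 170 mm (stand frame); square within 0.2 rad. Keeper over 1.85 rad and resting on the notebook. All at rest (value of joint backrest above 1.72 rad and value of joint keeper above 1.85 rad and contact force between keeper and notebook above 0.01 N and x of notebook_foot in the frame of stand between -0.05 and 0.02 m and y of notebook_foot in the frame of stand between -0.035 and 0.035 m and z of notebook_foot in the frame of stand below 0.032 m and x of notebook_head in the frame of stand above 0.01 m and z of notebook_head in the frame of stand above 0.17 m and angle between the y axis of notebook and the y axis of stand, either way round below 0.2 rad and contact force between notebook and backrest above 0.05 N and linear speed of notebook below 0.02 m/s and angular speed of notebook below 0.2 rad/s and linear speed of keeper below 0.03 m/s).
It fails at once if the eraser is pushed more than 3 cm away (distance of eraser from where it was at the start of the episode above 0.03 m).
It fails at once if the pencil sharpener is pushed more than 3 cm away (distance of pencil_sharpener from where it was at the start of the episode above 0.03 m).
It fails at once if the pencil is pushed more than 3 cm away (distance of pencil from where it was at the start of the episode above 0.03 m).
It also fails if it takes over 72 s, if anything falls off the work surface, if the arm or the gripper's body presses on something with over 40 N, if the wrist force passes 120 N, or if a joint passes its speed limit or range.

ROBOT

A 6-joint arm with a two-finger parallel gripper is mounted at the origin on a cart in front of the work surface, level with it; the furniture and walls round the work are solid. World frame = base frame: x ahead of the robot, y to its left, z up, the work surface at z = 0. Lengths are in m, angles in degrees, forces in N, time in s.
With the tool pointing down it reaches from about 0.35 to 0.775 m from the base axis. Payload 7.3 kg.
Tool frame: the origin (TCP) lies at the very end of the fingers, on their centre line; the grasp point (between the pads) lies 19 mm behind it; z points along the fingers, y is the direction in which the jaws open and shut (so a half turn about z gives the same grasp; the last joint's range is limited). The gripper opens to 92 mm and grips with 3 to 60 N. Pads are 19 mm wide; open, the fingers measure 130 mm over their backs; the gripper's body (75 mm by 190 mm) begins 47 mm behind the grasp point.
Start: joints at [-77.235, 19.595, 87.324, -0, 73.075, -8.365], TCP at [0.189, -0.49, 0.227] pointing down, gripper open.
Joint ranges: [-145.02, 145.02], [-44.19, 115.74], [2.07, 154.8], [-57.11, 237.11], [16.16, 152.29], [-177.93, 177.93]. Speed limits (degrees/s): [147.25, 147.25, 180, 180, 180, 180].

INTERFACE

Orientations are given as [roll, pitch, yaw] about the fixed x, y, z axes, in that order (R = Rz(yaw) Ry(pitch) Rx(roll)).
In Python, from station import arm gives the robot as it stands. The module is installed in compiled form; this text tells all that it offers.
- The arm moves only by the tool carry_out, never from a script. Its argument "targets" is a list of rows, each an object with "grip": the finger opening in m, from 0 to 0.0918; "delta_pos": the shift along the tool's x, y, z in m, a list of three; "rot": the turn, a rotation vector about the tool's x, y, z in rad, a list of three. A call has 1 to 12 rows; each row is the pose to reach, as a shift and turn from the pose measured when the call began, along the tool's axes at that moment; what a row does not reach only later rows make up. A row lasts 1/10 s, in which the tool goes at most 50 mm and 8.59 degrees, less where a joint would pass 70% of its speed; a pose out of reach is approached as far as the arm can. A call with a gripper value outside its range is refused whole. The fingers move at their own pace and stop on an object; "squeeze" is the grip in N (left out, the last holds). Time passes only in rows, so rows that repeat a pose let the fingers close. It gives the time, the measured TCP pose, the force and the opening at its end, in the units of the state.
- arm.get_state(): the state, without advancing time (a new reading comes with each control period).
- arm.camera(name): name is "scene" or "top" or "wrist"; returns the picture (420x560x3 uint8, red, green, blue); there is no depth.
- arm.get_calibration(name): a dict with "intrinsics" (3x3 intrinsics, pixels), "pose" (4x4, takes a point from camera to world coordinates). Camera axes: x right, y down, z forward; pixel columns grow to the right and rows downward; lengths in m; the calibration is good to about 2 mm. The wrist camera is an equidistant fisheye: a pixel r from the principal point sees the ray r / f radians off the axis. A picture is of the moment at which its call begins: read the wrist's pose just before it. get_calibration takes no time and is no camera call; for the wrist camera it gives the pose at the moment of the call.
- arm.sign_off(): hands the job in, once; it reports no verdict.
Trained networks look in the newest picture that a camera, given by its name, has taken for a name from the list of things; names that differ only in an ending like _2 or _b are one class to them, and where a whole thing is asked for, a point or a joint stands for the part that bears it (a point fixed in the world has none). Each returns a list of dicts, best first, with "p" (0 to 1); they miss things now and then, are a little off and sometimes report something else, mostly with a low value. They report only what shows in the picture. A call takes as long as a camera call.
- arm.look_for(camera, name): "location" ([x, y, z] in m, in world coordinates, good to about 4 mm: the middle of the surface that is visible of it).
- arm.trace(camera, name): "pixels" (420x560 bool, what is visible of it).
The state is a dict: "time": time; "joints": joint angles; "qd": joint speeds; "effort": joint torques, N m; "eef_pos": TCP position; "tcp_rot": TCP orientation; "contact_force": force on the tool from outside, world axes, zero at the start; "wrist_torque": the same for the moment, N m; "finger_gap": opening from 0.0 (shut) to 1.0 (fully open).
Only numpy, scipy, OpenCV 4.12 (cv2) and the standard library are available. Lean on these libraries where they do the work, as an engineer would, in place of code of your own. Each camera call takes 0.05 s, during which the arm holds its last target. There are 200 camera calls.

## Working session

There is one attempt and no reset: what is moved stays moved. The work goes in short steps, Python scripts to look and compute and a tool call to move; the robot and the scene stay as the last step left them, time stands still between calls to the robot, and variables do not carry over. Pictures are saved under pics/ and viewed, about 8 in all and at most 12, crops included, and the job is handed in when it is done.

Besides the shell and the picture viewer there is one more tool, called after "Request:" in YAML: its name, and indented under it one key for each argument. carry_out: Moves the arm, as the interface text tells. Its arguments: {"type":"object","properties":{"targets":{"type":"array"},"squeeze":{"type":"number"}},"required":["targets"]}

```bash
mkdir -p pics; cat > h.py <<'E'
from station import arm
import numpy as np, cv2
from scipy.spatial.transform import Rotation as R
def pose():
    s=arm.get_state(); return np.array(s["eef_pos"]), R.from_euler('xyz',s["tcp_rot"],degrees=True)
def to(p,rpy):
    "delta_pos and rotvec from current tool pose to world p,rpy"
    p0,r0=pose(); r=R.from_euler('xyz',rpy,degrees=True)
    return np.round(r0.inv().apply(np.array(p)-p0),3), np.round((r0.inv()*r).as_rotvec(),3)
def proj(name,P):
    c=arm.get_calibration(name); K=np.array(c["intrinsics"]); T=np.linalg.inv(np.array(c["pose"]))
    q=np.atleast_2d(P)@T[:3,:3].T+T[:3,3]
    if name=="wrist":
        rr=np.hypot(q[:,0],q[:,1]); th=np.arctan2(rr,q[:,2]); s=th/np.maximum(rr,1e-9)
        u=np.c_[q[:,0]*s,q[:,1]*s]
    else: u=q[:,:2]/q[:,2:]
    return u*[K[0,0],K[1,1]]+K[:2,2]
def ray(name,px,c=None):
    c=c or arm.get_calibration(name); K=np.array(c["intrinsics"]); T=np.array(c["pose"])
    a=(np.atleast_2d(px)-K[:2,2])/[K[0,0],K[1,1]]
    if name=="wrist":
        th=np.linalg.norm(a,axis=1,keepdims=True); d=np.c_[a*np.sinc(th/np.pi),np.cos(th)]
    else: d=np.c_[a,np.ones(len(a))]
    return T[:3,3], d@T[:3,:3].T
def onz(name,px,z):
    o,d=ray(name,px); return o+d*((z-o[2])/d[:,2:])
def tri(n1,p1,n2,p2):
    o1,d1=ray(n1,p1);o2,d2=ray(n2,p2);A=np.zeros((3,3));b=np.zeros(3)
    for o,d in((o1,d1[0]),(o2,d2[0])):
        d=d/np.linalg.norm(d);M=np.eye(3)-np.outer(d,d);A+=M;b+=M@o
    return np.linalg.solve(A,b)
E
cat > a.py <<'E'
from h import *
np.set_printoptions(precision=4,suppress=True)
print(arm.get_state())
for c in("scene","top"):
    im=arm.camera(c); cv2.imwrite(f"pics/{c}0.png",im[...,::-1])
    print(c,np.array(arm.get_calibration(c)["pose"])[:3])
    for n in("stand","backrest","backrest_bar","keeper","keeper_paddle","holder","notebook","notebook_head","eraser","pencil_sharpener","pencil"):
        print(n,[(np.round(d["location"],3).tolist(),round(d["p"],2)) for d in arm.look_for(c,n)[:2]])
a,b=[cv2.imread(f"pics/{c}0.png") for c in("scene","top")]
E
python3 a.py
```

```text
{'time': 0.0, 'joints': array([-77.2358,  19.6368,  87.3766,  -0.0009,  73.0754,  -8.3662]), 'qd': array([ 0.0893, -0.0144, -0.102 , -0.0163, -0.0752, -0.0486]), 'effort': array([  0.0021, -43.1237, -24.4223,   0.072 ,   0.0558,  -0.0001]), 'eef_pos': array([ 0.1892, -0.4893,  0.226 ]), 'tcp_rot': array([-179.912 ,   -0.012 ,   21.1306]), 'contact_force': array([0.1953, 0.2961, 0.3967]), 'wrist_torque': array([ 0.0196,  0.0488, -0.0206]), 'finger_gap': 1.0008302807894478}
scene [[-0.7643 -0.3592  0.5355  0.1581]
 [-0.6448  0.4208 -0.6381  0.5438]
 [ 0.0038 -0.833  -0.5532  0.624 ]]
stand []
backrest [([0.557, 0.133, 0.06], 0.8)]
backrest_bar [([0.555, 0.131, 0.06], 0.62)]
keeper [([0.496, 0.06, 0.036], 0.76)]
keeper_paddle []
holder [([0.612, -0.125, 0.012], 0.6)]
notebook [([0.626, -0.117, 0.143], 0.64)]
notebook_head [([0.621, -0.111, 0.14], 0.85)]
eraser [([0.516, -0.16, 0.011], 0.59)]
pencil_sharpener [([0.523, -0.077, 0.014], 0.46)]
pencil [([0.77, 0.136, 0.01], 0.73)]
top [[-0.172  -0.963   0.2077  0.4477]
 [-0.9851  0.1695 -0.0299  0.0151]
 [-0.0064 -0.2097 -0.9777  0.9719]]
stand [([0.619, 0.121, 0.017], 0.64)]
backrest [([0.561, 0.111, 0.06], 0.68)]
backrest_bar [([0.559, 0.116, 0.064], 0.84)]
keeper [([0.498, 0.056, 0.036], 0.44)]
keeper_paddle [([0.5, 0.055, 0.037], 0.72)]
holder [([0.607, -0.132, 0.012], 0.91), ([0.625, -0.124, 0.168], 0.3)]
notebook [([0.618, -0.126, 0.169], 0.92)]
notebook_head [([0.624, -0.128, 0.169], 0.81)]
eraser [([0.628, -0.125, 0.169], 0.67), ([0.521, -0.159, 0.012], 0.63)]
pencil_sharpener [([0.525, -0.084, 0.01], 0.47), ([0.5, 0.058, 0.039], 0.43)]
pencil []
```

View pics/top0.png

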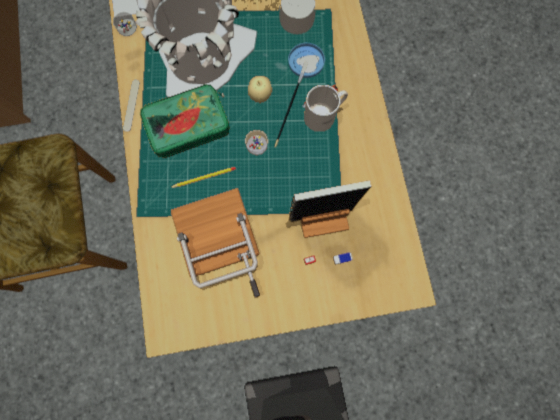

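View pics/scene0.png

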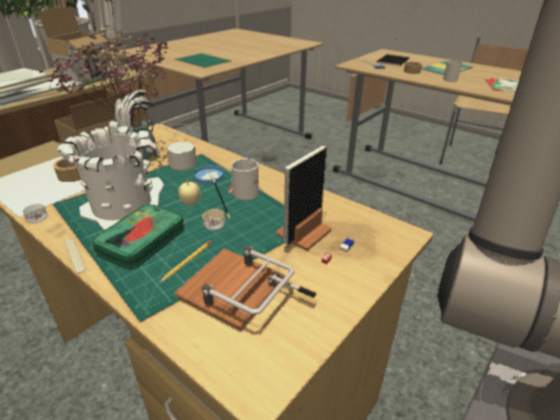

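The top picture shows the stand at left with its bar from (197,283) to (254,271), the keeper paddle at (255,290) and the notebook's top edge from (292,193) to (369,185). The scene view agrees. Next I'll fit the stand pose with an overlay.

```bash
cat > b.py <<'E'
from h import *
from scipy.optimize import least_squares
np.set_printoptions(precision=4,suppress=True)
# stand-frame model points and top clicks
M=np.array([[.085,.085,.018],[.085,-.085,.018],[.004,.07,.064],[.004,-.07,.064]])
C=np.array([[172,207],[238,190],[183,237],[241,217]])
def w(p,M): c,s=np.cos(p[2]),np.sin(p[2]); return M@np.array([[c,s,0],[-s,c,0],[0,0,1]])+[p[0],p[1],0]
f=lambda p:(proj("top",w(p,M))-C).ravel()
r=least_squares(f,[.62,.12,0]); print(r.x,np.degrees(r.x[2]),f(r.x))
arm.camera("top")
m=arm.trace("top","backrest")
if m:
    print([x["p"] for x in m]); ys,xs=np.nonzero(m[0]["pixels"]); print(xs.min(),xs.max(),ys.min(),ys.max())
m=arm.trace("top","holder"); print(len(m))
im=cv2.imread("pics/top0.png")[160:320,160:400]; im=cv2.resize(im,None,fx=3.3,fy=3.3,interpolation=2)
P=np.array([[-.113,.062,.055],[-.113,-.062,.055],[-.16,-.05,.03],[-.075,-.05,.03],[-.05,.075,.03],[-.05,-.075,.03],[-.085,.085,.018],[-.085,-.085,.018],*M])
for u in proj("top",w(r.x,P)): cv2.circle(im,tuple(int(v) for v in (u-160)*3.3),4,(255,0,255),1)
cv2.imwrite("pics/ov.png",im)
a=onz("top",[[292,193],[369,185]],.22); print("nb top edge",a,np.linalg.norm(a[0]-a[1]))
print("bar",w(r.x,P[:4]))
print("tri nb",tri("top",[369,185],"scene",[287,186]),tri("top",[292,193],"scene",[326,150]))
E
python3 b.py
```

```text
[0.6282 0.1248 0.1281] 7.341737431110774 [-0.8443  1.7847  1.6637 -1.7656 -1.4335 -0.9084  0.6831  0.8003]
[0.94]
181 256 221 286
1
nb top edge [[ 0.6386 -0.0522  0.22  ]
 [ 0.6287 -0.1987  0.22  ]] 0.14677695753238604
bar [[0.5082 0.1719 0.055 ]
 [0.524  0.0489 0.055 ]
 [0.4759 0.0548 0.03  ]
 [0.5602 0.0657 0.03  ]]
tri nb [ 0.6972 -0.2135  0.0771] [ 0.5857 -0.0635  0.2847]
```

View pics/ov.png

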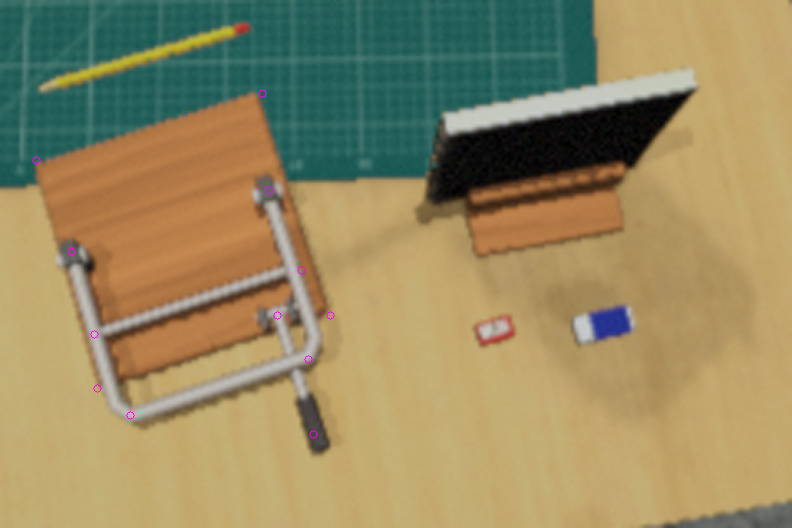

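```bash
cat > b2.py <<'E'
from h import *
from scipy.optimize import least_squares
np.set_printoptions(precision=4,suppress=True)
M=np.array([[.085,.085,.018],[.085,-.085,.018],[-.085,.085,.018],[-.085,-.085,.018],[.004,.07,.064],[.004,-.07,.064],[-.113,.062,.055],[-.113,-.062,.055]])
C=np.array([[37,163],[258,95],[117,378],[328,315],[70,245],[266,187],[125,415],[314,354]])/3.3+160
def w(p,M): c,s=np.cos(p[2]),np.sin(p[2]); return M@np.array([[c,s,0],[-s,c,0],[0,0,1]])+[p[0],p[1],0]
f=lambda p:(proj("top",w(p,M))-C).ravel()
r=least_squares(f,[.62,.12,0]); print(r.x,np.degrees(r.x[2]),f(r.x))
P=np.array([[-.113,0,.055],[-.16,-.05,.03],[-.03,0,.02],[.032,0,.166]])
print(w(r.x,P))
t0,t1=np.array([[443,123],[693,79]])/3.3+160
print("tri nb",tri("top",t0,"scene",[287,184]),tri("top",t1,"scene",[326,151]))
a=onz("top",[t0,t1],.22);print(a,a.mean(0),np.linalg.norm(a[1]-a[0]))
E
python3 b2.py
```

```text
[0.6301 0.1242 0.1425] 8.162762681154737 [-0.2656 -0.8222  0.9758 -1.6929 -5.2131  2.6131  1.2999 -1.263   0.6069
  1.3717  1.0561 -0.1661  2.5018 -0.6074 -1.031   0.2679]
[[0.5183 0.1082 0.055 ]
 [0.4789 0.052  0.03  ]
 [0.6005 0.12   0.02  ]
 [0.6618 0.1288 0.166 ]]
tri nb [ 0.6369 -0.0609  0.1765] [ 0.632  -0.2063  0.2052]
[[ 0.6297 -0.0549  0.22  ]
 [ 0.6304 -0.201   0.22  ]] [ 0.63   -0.1279  0.22  ] 0.14612277481993893
```

```bash
sed -i 's/^P=/i=[0,1,3,4,5,6,7];M=M[i];C=C[i];r=least_squares(f,[.62,.12,0]);print(r.x,np.degrees(r.x[2]),f(r.x))\nP=/' b2.py; python3 b2.py; python3 -c "
from h import *
print(to([.51,.108,.2],[180,0,98]))"
```

```text
[0.6301 0.1242 0.1425] 8.162762681154737 [-0.2656 -0.8222  0.9758 -1.6929 -5.2131  2.6131  1.2999 -1.263   0.6069
  1.3717  1.0561 -0.1661  2.5018 -0.6074 -1.031   0.2679]
[0.6297 0.1259 0.1351] 7.739698364999328 [-0.7413 -0.8313  0.6557 -1.2227  0.4582 -0.593  -0.1454  1.4898  0.447
  0.3775  1.3679 -0.3368 -2.0267  0.9297]
[[0.5177 0.1107 0.055 ]
 [0.4778 0.0548 0.03  ]
 [0.5999 0.1218 0.02  ]
 [0.6614 0.1302 0.166 ]]
tri nb [ 0.6369 -0.0609  0.1765] [ 0.632  -0.2063  0.2052]
[[ 0.6297 -0.0549  0.22  ]
 [ 0.6304 -0.201   0.22  ]] [ 0.63   -0.1279  0.22  ] 0.14612277481993893
(array([ 0.515, -0.442,  0.027]), array([ 0.   ,  0.   , -1.342]))
```

Request:
carry_out:
  targets:
    - {"grip": 0.06, "delta_pos": [0.515, -0.442, 0.027], "rot": [0, 0, -1.342]}
    - {"grip": 0.06, "delta_pos": [0.515, -0.442, 0.027], "rot": [0, 0, -1.342]}
    - {"grip": 0.06, "delta_pos": [0.515, -0.442, 0.027], "rot": [0, 0, -1.342]}
    - {"grip": 0.06, "delta_pos": [0.515, -0.442, 0.027], "rot": [0, 0, -1.342]}
    - {"grip": 0.06, "delta_pos": [0.515, -0.442, 0.027], "rot": [0, 0, -1.342]}
    - {"grip": 0.06, "delta_pos": [0.515, -0.442, 0.027], "rot": [0, 0, -1.342]}
    - {"grip": 0.06, "delta_pos": [0.515, -0.442, 0.027], "rot": [0, 0, -1.342]}
    - {"grip": 0.06, "delta_pos": [0.515, -0.442, 0.027], "rot": [0, 0, -1.342]}
    - {"grip": 0.06, "delta_pos": [0.515, -0.442, 0.027], "rot": [0, 0, -1.342]}
    - {"grip": 0.06, "delta_pos": [0.515, -0.442, 0.027], "rot": [0, 0, -1.342]}
    - {"grip": 0.06, "delta_pos": [0.515, -0.442, 0.027], "rot": [0, 0, -1.342]}
    - {"grip": 0.06, "delta_pos": [0.515, -0.442, 0.027], "rot": [0, 0, -1.342]}

```text
time: 2.55
eef_pos: [0.4736, 0.0406, 0.203]
tcp_rot: [180.0, 0.0, 98.0]
contact_force: [1.7, -1.8, -0.1]
finger_gap: 0.65
```

```bash
python3 -c "
from h import *
print(to([.51,.108,.2],[180,0,98]))"
```

```text
(array([0.062, 0.045, 0.003]), array([0.001, 0.   , 0.001]))
```

Request:
carry_out:
  targets:
    - {"grip": 0.06, "delta_pos": [0.031, 0.022, 0.0], "rot": [0, 0, 0]}
    - {"grip": 0.06, "delta_pos": [0.062, 0.045, 0.0], "rot": [0, 0, 0]}
    - {"grip": 0.06, "delta_pos": [0.062, 0.045, 0.0], "rot": [0, 0, 0]}
    - {"grip": 0.06, "delta_pos": [0.062, 0.045, 0.0], "rot": [0, 0, 0]}

```text
time: 2.95
eef_pos: [0.5093, 0.1088, 0.2027]
tcp_rot: [-180.0, 0.0, 98.2]
contact_force: [0.9, -0.2, 0.7]
finger_gap: 0.652
```

```bash
cat > c.py <<'E'
from h import *
import sys
np.set_printoptions(precision=4,suppress=True)
print(pose()[0])
im=arm.camera("wrist"); S=np.array([.6297,.1259]);th=.1351
def w(M): c,s=np.cos(th),np.sin(th); return np.atleast_2d(M)@np.array([[c,s,0],[-s,c,0],[0,0,1]])+[*S,0]
for n in("backrest_bar","keeper_paddle","stand","keeper"):
    print(n,[(np.round(d["location"],3).tolist(),round(d["p"],2)) for d in arm.look_for("wrist",n)[:2]])
b=cv2.resize(im[...,::-1],None,fx=1.4,fy=1.4)
P=np.array([[-.113,.062,.055],[-.113,-.062,.055],[-.113,0,.055],[-.16,-.05,.03],[-.075,-.05,.03],[-.085,.085,.018],[-.085,-.085,.018],[.085,.085,.018],[.085,-.085,.018],[.004,.07,.064],[.004,-.07,.064]])
for u in proj("wrist",w(P)):
    print(u); cv2.circle(b,tuple(int(v*1.4) for v in u),4,(255,0,255),1)
cv2.imwrite("pics/w1.png",b)
E
python3 c.py
```

```text
[0.5093 0.1088 0.2027]
backrest_bar [([0.535, 0.143, 0.059], 0.59)]
keeper_paddle [([0.502, 0.056, 0.032], 0.65)]
stand [([0.604, 0.132, 0.014], 0.9)]
keeper [([0.501, 0.06, 0.036], 0.91)]
[293.2575 131.2632]
[292.0442 255.6336]
[292.7387 196.0417]
[248.1193 236.1492]
[326.5423 236.2968]
[319.0945 109.2677]
[315.2215 261.3738]
[462.601  119.6422]
[447.5981 257.4759]
[415.6371 127.8624]
[403.2532 264.1838]
```

View pics/w1.png

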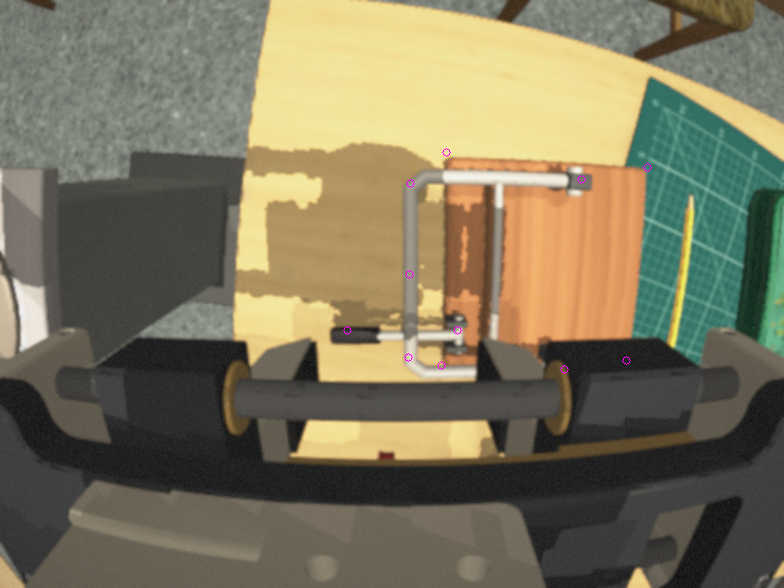

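The wrist view matches the prediction: the bar is at column 411 against 410 predicted, and the stand sits about 3 mm lower in y. I'll descend on the bar.

```bash
python3 -c "
from h import *
print(to([.519,.108,.036],[180,0,97.8]))
S=np.array([.630,.123]);th=.1351
for a in (.05,.3,.6,.9,1.2,1.4,1.6,1.7,1.78,1.81):
    x=.002-.115*np.cos(a);z=.055+.115*np.sin(a)
    P=[S[0]+x*np.cos(th),S[1]+x*np.sin(th),z-.019]
    print(a,np.round(P,4),to(P,[180,0,97.8])[0]-to([.519,.108,.036],[180,0,97.8])[0])
"
```

```text
(array([-0.001,  0.01 ,  0.167]), array([0.001, 0.001, 0.003]))
0.05 [0.5182 0.1078 0.0417] [ 0.    -0.001 -0.005]
0.3 [0.5231 0.1085 0.07  ] [ 0.     0.004 -0.034]
0.6 [0.5379 0.1105 0.1009] [ 0.     0.019 -0.065]
0.9 [0.5611 0.1136 0.1261] [ 0.     0.042 -0.09 ]
1.2 [0.5907 0.1177 0.1432] [ 0.     0.072 -0.107]
1.4 [0.6126 0.1206 0.1493] [ 0.     0.094 -0.113]
1.6 [0.6353 0.1237 0.151 ] [ 0.     0.117 -0.115]
1.7 [0.6467 0.1253 0.15  ] [ 0.     0.129 -0.114]
1.78 [0.6556 0.1265 0.1485] [ 0.     0.138 -0.112]
1.81 [0.659  0.1269 0.1477] [ 0.     0.141 -0.111]
```

Request:
carry_out:
  targets:
    - {"grip": 0.04, "delta_pos": [0, 0.01, 0.05], "rot": [0, 0, 0.003]}
    - {"grip": 0.04, "delta_pos": [0, 0.01, 0.1], "rot": [0, 0, 0.003]}
    - {"grip": 0.04, "delta_pos": [0, 0.01, 0.14], "rot": [0, 0, 0.003]}
    - {"grip": 0.04, "delta_pos": [0, 0.01, 0.167], "rot": [0, 0, 0.003]}
    - {"grip": 0.04, "delta_pos": [0, 0.01, 0.167], "rot": [0, 0, 0.003]}
    - {"grip": 0.0, "delta_pos": [0, 0.01, 0.167], "rot": [0, 0, 0.003]}
    - {"grip": 0.0, "delta_pos": [0, 0.01, 0.167], "rot": [0, 0, 0.003]}
    - {"grip": 0.0, "delta_pos": [0, 0.01, 0.167], "rot": [0, 0, 0.003]}
    - {"grip": 0.0, "delta_pos": [0, 0.01, 0.167], "rot": [0, 0, 0.003]}
    - {"grip": 0.0, "delta_pos": [0, 0.01, 0.167], "rot": [0, 0, 0.003]}
  squeeze: 8

```text
time: 4.2
eef_pos: [0.5188, 0.1085, 0.0373]
tcp_rot: [180.0, 0.0, 97.8]
contact_force: [-4.3, -1.1, 6.7]
finger_gap: 0.104
```

Request:
carry_out:
  targets:
    - {"grip": 0.0, "delta_pos": [0, 0.0, -0.012], "rot": [0, 0, 0]}
    - {"grip": 0.0, "delta_pos": [0, 0.004, -0.033], "rot": [0, 0, 0]}
    - {"grip": 0.0, "delta_pos": [0, 0.011, -0.05], "rot": [0, 0, 0]}
    - {"grip": 0.0, "delta_pos": [0, 0.019, -0.064], "rot": [0, 0, 0]}
    - {"grip": 0.0, "delta_pos": [0, 0.03, -0.078], "rot": [0, 0, 0]}
    - {"grip": 0.0, "delta_pos": [0, 0.042, -0.089], "rot": [0, 0, 0]}
    - {"grip": 0.0, "delta_pos": [0, 0.057, -0.099], "rot": [0, 0, 0]}
    - {"grip": 0.0, "delta_pos": [0, 0.072, -0.106], "rot": [0, 0, 0]}
    - {"grip": 0.0, "delta_pos": [0, 0.094, -0.112], "rot": [0, 0, 0]}

```text
time: 5.1
eef_pos: [0.6117, 0.1219, 0.1513]
tcp_rot: [180.0, 0.0, 97.8]
contact_force: [0.5, 2.5, -0.9]
finger_gap: 0.104
```

Request:
carry_out:
  targets:
    - {"grip": 0.0, "delta_pos": [0, 0.012, -0.001], "rot": [0, 0, 0]}
    - {"grip": 0.0, "delta_pos": [0, 0.023, -0.001], "rot": [0, 0, 0]}
    - {"grip": 0.0, "delta_pos": [0, 0.035, 0.0], "rot": [0, 0, 0]}
    - {"grip": 0.0, "delta_pos": [0, 0.043, 0.002], "rot": [0, 0, 0]}
    - {"grip": 0.0, "delta_pos": [0, 0.046, 0.003], "rot": [0, 0, 0]}
    - {"grip": 0.0, "delta_pos": [0, 0.046, 0.003], "rot": [0, 0, 0]}

```text
time: 5.7
eef_pos: [0.6584, 0.1288, 0.1499]
tcp_rot: [179.8, -0.0, 97.8]
contact_force: [1.3, 3.3, 4.7]
finger_gap: 0.108
```

Request:
carry_out:
  targets:
    - {"grip": 0.03, "delta_pos": [0, 0.0, 0.0], "rot": [0, 0, 0]}
    - {"grip": 0.05, "delta_pos": [0, 0.0, 0.0], "rot": [0, 0, 0]}
    - {"grip": 0.05, "delta_pos": [0, 0.0, 0.0], "rot": [0, 0, 0]}
    - {"grip": 0.05, "delta_pos": [0, 0.0, -0.03], "rot": [0, 0, 0]}
    - {"grip": 0.05, "delta_pos": [0, 0.0, -0.07], "rot": [0, 0, 0]}
    - {"grip": 0.05, "delta_pos": [0, 0.0, -0.12], "rot": [0, 0, 0]}
    - {"grip": 0.05, "delta_pos": [0, 0.0, -0.15], "rot": [0, 0, 0]}
    - {"grip": 0.05, "delta_pos": [0, 0.0, -0.15], "rot": [0, 0, 0]}

```text
time: 6.5
eef_pos: [0.6592, 0.1287, 0.3059]
tcp_rot: [179.2, 0.0, 97.8]
contact_force: [0.3, 0.3, 0.5]
finger_gap: 0.541
```

```bash
python3 -c "
from h import *
print(arm.get_state()['contact_force'])
for c in ('scene',):
    im=arm.camera(c)
    for n in ('backrest_bar','backrest'): print(c,n,[(np.round(d['location'],3).tolist(),round(d['p'],2)) for d in arm.look_for(c,n)[:2]])
print(to([.56,-.128,.30],[180,0,90]))
"
```

```text
[0.34577644 0.26004611 0.50364616]
scene backrest_bar [([0.649, 0.147, 0.132], 0.93)]
scene backrest [([0.649, 0.152, 0.132], 0.94), ([0.622, -0.113, 0.146], 0.67)]
(array([-0.241, -0.131, -0.002]), array([ 0.002, -0.001,  0.137]))
```

```bash
python3 -c "
from h import *
print(to([.60,-.2,.36],[180,0,90]))
"
```

```text
(array([-0.318, -0.101, -0.062]), array([ 0.002, -0.001,  0.137]))
```

Request:
carry_out:
  targets:
    - {"grip": 0.05, "delta_pos": [-0.318, -0.101, -0.062], "rot": [0, 0, 0.137]}
    - {"grip": 0.05, "delta_pos": [-0.318, -0.101, -0.062], "rot": [0, 0, 0.137]}
    - {"grip": 0.05, "delta_pos": [-0.318, -0.101, -0.062], "rot": [0, 0, 0.137]}
    - {"grip": 0.05, "delta_pos": [-0.318, -0.101, -0.062], "rot": [0, 0, 0.137]}
    - {"grip": 0.05, "delta_pos": [-0.318, -0.101, -0.062], "rot": [0, 0, 0.137]}
    - {"grip": 0.05, "delta_pos": [-0.318, -0.101, -0.062], "rot": [0, 0, 0.137]}
    - {"grip": 0.05, "delta_pos": [-0.318, -0.101, -0.062], "rot": [0, 0, 0.137]}
    - {"grip": 0.05, "delta_pos": [-0.318, -0.101, -0.062], "rot": [0, 0, 0.137]}
    - {"grip": 0.05, "delta_pos": [-0.318, -0.101, -0.062], "rot": [0, 0, 0.137]}

```text
time: 7.55
eef_pos: [0.5999, -0.201, 0.3584]
tcp_rot: [-179.9, -0.1, 89.9]
contact_force: [0.6, -0.4, 0.4]
finger_gap: 0.545
```

```bash
cat > d.py <<'E'
from h import *
np.set_printoptions(precision=4,suppress=True)
print(pose()[0],pose()[1].as_euler('xyz',degrees=True))
im=arm.camera("wrist")
for n in("notebook","notebook_head","holder"):
    print(n,[(np.round(d["location"],3).tolist(),round(d["p"],2)) for d in arm.look_for("wrist",n)[:2]])
b=cv2.resize(im[...,::-1],None,fx=1.4,fy=1.4)
for u in proj("wrist",np.array([[.6297,-.0549,.22],[.6304,-.201,.22],[.63,-.128,.22]])):
    print(u*1.4); cv2.circle(b,tuple(int(v*1.4) for v in u),4,(255,0,255),1)
cv2.imwrite("pics/w2.png",b)
E
python3 d.py
```

```text
[ 0.5999 -0.201   0.3584] [-179.9257   -0.1474   89.8587]
notebook [([0.629, -0.13, 0.222], 0.76)]
notebook_head [([0.626, -0.124, 0.219], 0.87)]
holder [([0.61, -0.134, 0.008], 0.85)]
[442.2337  65.4429]
[441.2287 284.1127]
[442.533  174.7607]
```

View pics/w2.png

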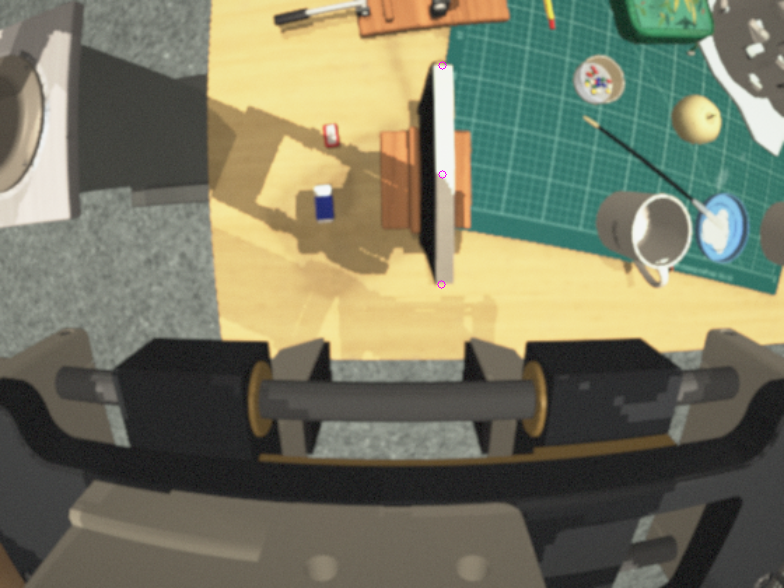

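```bash
python3 -c "
from h import *
print(to([.6315,-.1275,.26],[180,0,90]),to([.6315,-.1275,.185],[180,0,90]))
"
```

```text
(array([0.071, 0.031, 0.1  ]), array([ 0.   , -0.002,  0.002])) (array([0.071, 0.031, 0.175]), array([ 0.   , -0.002,  0.002]))
```

Request:
carry_out:
  targets:
    - {"grip": 0.05, "delta_pos": [0.04, 0.02, 0.0], "rot": [0, -0.002, 0.002]}
    - {"grip": 0.05, "delta_pos": [0.071, 0.031, 0.02], "rot": [0, -0.002, 0.002]}
    - {"grip": 0.05, "delta_pos": [0.071, 0.031, 0.06], "rot": [0, -0.002, 0.002]}
    - {"grip": 0.05, "delta_pos": [0.071, 0.031, 0.1], "rot": [0, -0.002, 0.002]}
    - {"grip": 0.05, "delta_pos": [0.071, 0.031, 0.14], "rot": [0, -0.002, 0.002]}
    - {"grip": 0.05, "delta_pos": [0.071, 0.031, 0.174], "rot": [0, -0.002, 0.002]}
    - {"grip": 0.05, "delta_pos": [0.071, 0.031, 0.174], "rot": [0, -0.002, 0.002]}
    - {"grip": 0.0, "delta_pos": [0.071, 0.031, 0.174], "rot": [0, -0.002, 0.002]}
    - {"grip": 0.0, "delta_pos": [0.071, 0.031, 0.174], "rot": [0, -0.002, 0.002]}
    - {"grip": 0.0, "delta_pos": [0.071, 0.031, 0.174], "rot": [0, -0.002, 0.002]}
    - {"grip": 0.0, "delta_pos": [0.071, 0.031, 0.174], "rot": [0, -0.002, 0.002]}
    - {"grip": 0.0, "delta_pos": [0.071, 0.031, 0.174], "rot": [0, -0.002, 0.002]}
  squeeze: 25

```text
time: 8.95
eef_pos: [0.6319, -0.1276, 0.1867]
tcp_rot: [179.9, 0.1, 90.0]
contact_force: [-0.0, -0.5, 0.3]
finger_gap: 0.156
```

Request:
carry_out:
  targets:
    - {"grip": 0.0, "delta_pos": [0, 0, 0], "rot": [0, 0, 0]}
    - {"grip": 0.0, "delta_pos": [0, 0, 0], "rot": [0, 0, 0]}
    - {"grip": 0.0, "delta_pos": [0, 0, -0.015], "rot": [0, 0, 0]}
    - {"grip": 0.0, "delta_pos": [0, 0, -0.04], "rot": [0, 0, 0]}
    - {"grip": 0.0, "delta_pos": [0, 0, -0.07], "rot": [0, 0, 0]}
    - {"grip": 0.0, "delta_pos": [0, 0, -0.1], "rot": [0, 0, 0]}
    - {"grip": 0.0, "delta_pos": [0, 0, -0.13], "rot": [0, 0, 0]}
    - {"grip": 0.0, "delta_pos": [0, 0, -0.14], "rot": [0, 0, 0]}
    - {"grip": 0.0, "delta_pos": [0, 0, -0.14], "rot": [0, 0, 0]}
    - {"grip": 0.0, "delta_pos": [0, 0, -0.14], "rot": [0, 0, 0]}

```text
time: 9.95
eef_pos: [0.6312, -0.1274, 0.3247]
tcp_rot: [-180.0, 0.0, 90.0]
contact_force: [0.1, 0.3, -3.1]
finger_gap: 0.127
```

```bash
cat > p.py <<'E'
from h import *
np.set_printoptions(precision=3,suppress=True)
S=np.array([.630,.123,0]);th=.1351
RS=R.from_euler('z',th)
def nb(foot,al,L=.1747):
    r=RS*R.from_euler('y',al,degrees=True)*R.from_euler('xyz',[180,0,90],degrees=True)
    P=S+RS.apply(foot)-r.apply([0,0,L]); return P,r
def rel(foot,al):
    p0,r0=pose(); P,r=nb(foot,al); return P,r0.inv().apply(P-p0),(r0.inv()*r).as_rotvec()
E
python3 -c "
from p import *
for f,a in (([-.06,0,.16],0),([-.035,0,.16],16),([-.03,0,.06],16),([-.03,0,.024],16)): print(f,a,*rel(f,a))
"
```

```text
[-0.06, 0, 0.16] 0 [0.571 0.115 0.335] [ 0.242 -0.061 -0.01 ] [-0.001 -0.    -0.136]
[-0.035, 0, 0.16] 16 [0.643 0.125 0.328] [ 0.252  0.012 -0.003] [ 0.278 -0.019 -0.135]
[-0.03, 0, 0.06] 16 [0.648 0.125 0.228] [0.253 0.017 0.097] [ 0.278 -0.019 -0.135]
[-0.03, 0, 0.024] 16 [0.648 0.125 0.192] [0.253 0.017 0.133] [ 0.278 -0.019 -0.135]
```

Request:
carry_out:
  targets:
    - {"grip": 0.0, "delta_pos": [0.02, -0.03, -0.01], "rot": [0, 0, 0]}
    - {"grip": 0.0, "delta_pos": [0.05, -0.055, -0.01], "rot": [0, 0, 0]}
    - {"grip": 0.0, "delta_pos": [0.085, -0.061, -0.01], "rot": [0, 0, 0]}
    - {"grip": 0.0, "delta_pos": [0.12, -0.061, -0.01], "rot": [0, 0, -0.05]}
    - {"grip": 0.0, "delta_pos": [0.155, -0.061, -0.01], "rot": [0, 0, -0.1]}
    - {"grip": 0.0, "delta_pos": [0.19, -0.061, -0.01], "rot": [0, 0, -0.136]}
    - {"grip": 0.0, "delta_pos": [0.22, -0.061, -0.01], "rot": [0, 0, -0.136]}
    - {"grip": 0.0, "delta_pos": [0.242, -0.061, -0.01], "rot": [0, 0, -0.136]}
    - {"grip": 0.0, "delta_pos": [0.242, -0.061, -0.01], "rot": [0, 0, -0.136]}
    - {"grip": 0.0, "delta_pos": [0.242, -0.061, -0.01], "rot": [0, 0, -0.136]}

```text
time: 10.95
eef_pos: [0.5698, 0.1147, 0.333]
tcp_rot: [-179.8, 0.0, 97.8]
contact_force: [0.3, -0.5, -3.7]
finger_gap: 0.124
```

```bash
python3 -c "
from p import *
for f,a in (([-.045,0,.15],8),([-.035,0,.15],16),([-.03,0,.1],16),([-.03,0,.06],16),([-.03,0,.032],16)): print(f,a,*rel(f,a))
for c in ('scene','top'):
    im=arm.camera(c)
    cv2.imwrite('pics/'+c+'1.png',im[...,::-1])
    for n in ('backrest_bar','notebook','keeper'): print(c,n,[(np.round(d['location'],3).tolist(),round(d['p'],2)) for d in arm.look_for(c,n)[:2]])
a=cv2.imread('pics/scene1.png')[90:360,130:410];b=cv2.imread('pics/top1.png')[120:390,120:400]
cv2.imwrite('pics/st1.png',cv2.resize(np.hstack([a,b]),None,fx=1.42,fy=1.42))
"
```

```text
[-0.045, 0, 0.15] 8 [0.61  0.12  0.323] [0.   0.04 0.01] [0.136 0.    0.001]
[-0.035, 0, 0.15] 16 [0.643 0.125 0.318] [-0.     0.074  0.015] [0.275 0.    0.001]
[-0.03, 0, 0.1] 16 [0.648 0.125 0.268] [-0.     0.079  0.065] [0.275 0.    0.001]
[-0.03, 0, 0.06] 16 [0.648 0.125 0.228] [0.    0.079 0.105] [0.275 0.    0.001]
[-0.03, 0, 0.032] 16 [0.648 0.125 0.2  ] [0.    0.079 0.133] [0.275 0.    0.001]
scene backrest_bar [([0.644, 0.191, 0.142], 0.64)]
scene notebook [([0.564, 0.13, 0.272], 0.84), ([0.643, 0.189, 0.144], 0.57)]
scene keeper [([0.501, 0.06, 0.034], 0.59)]
top backrest_bar [([0.663, 0.073, 0.158], 0.68)]
top notebook [([0.568, 0.063, 0.306], 0.94), ([0.775, 0.076, 0.015], 0.67)]
top keeper [([0.502, 0.058, 0.033], 0.5)]
```

View pics/st1.png

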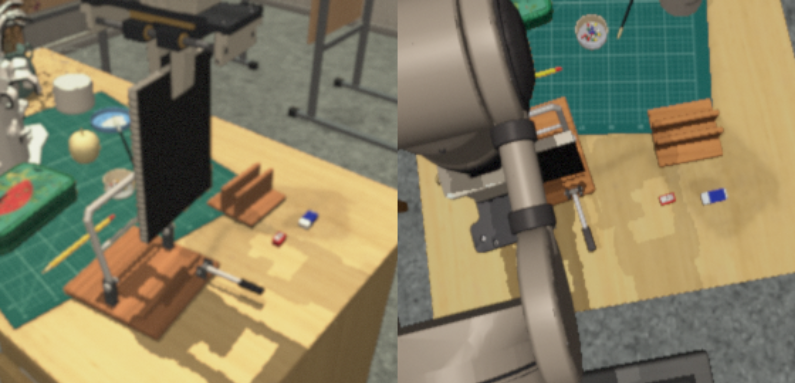

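The notebook hangs upright in the gripper at (175,150) of the crop. The backrest is up behind it and the keeper still lies folded at (225,275). Next I tilt and lower.

Request:
carry_out:
  targets:
    - {"grip": 0.0, "delta_pos": [0, 0.02, 0.005], "rot": [0.068, 0, 0]}
    - {"grip": 0.0, "delta_pos": [0, 0.04, 0.01], "rot": [0.136, 0, 0]}
    - {"grip": 0.0, "delta_pos": [0, 0.057, 0.012], "rot": [0.206, 0, 0]}
    - {"grip": 0.0, "delta_pos": [0, 0.074, 0.015], "rot": [0.275, 0, 0]}
    - {"grip": 0.0, "delta_pos": [0, 0.076, 0.035], "rot": [0.275, 0, 0]}
    - {"grip": 0.0, "delta_pos": [0, 0.079, 0.065], "rot": [0.275, 0, 0]}
    - {"grip": 0.0, "delta_pos": [0, 0.079, 0.085], "rot": [0.275, 0, 0]}
    - {"grip": 0.0, "delta_pos": [0, 0.079, 0.105], "rot": [0.275, 0, 0]}
    - {"grip": 0.0, "delta_pos": [0, 0.079, 0.12], "rot": [0.275, 0, 0]}
    - {"grip": 0.0, "delta_pos": [0, 0.079, 0.133], "rot": [0.275, 0, 0]}
    - {"grip": 0.0, "delta_pos": [0, 0.079, 0.133], "rot": [0.275, 0, 0]}

```text
time: 12.45
eef_pos: [0.648, 0.1244, 0.1997]
tcp_rot: [-164.0, -0.0, 97.7]
contact_force: [-1.1, -0.1, -2.2]
finger_gap: 0.128
```

```bash
python3 -c "
from p import *
for f,a in (([-.03,0,.026],16),([-.03,0,.022],16),([-.03,0,.021],17.5),([-.03,0,.021],19)): print(f,a,*rel(f,a))
cs=[]
im=arm.camera('scene'); cv2.imwrite('pics/s2.png',cv2.resize(im[130:340,150:350,::-1],None,fx=2.8,fy=2.8,interpolation=2))
"
```

```text
[-0.03, 0, 0.026] 16 [0.648 0.125 0.194] [0.001 0.002 0.005] [ 0.    -0.001 -0.001]
[-0.03, 0, 0.022] 16 [0.648 0.125 0.19 ] [0.001 0.003 0.009] [ 0.    -0.001 -0.001]
[-0.03, 0, 0.021] 17.5 [0.652 0.126 0.188] [0.001 0.008 0.01 ] [ 0.026 -0.001 -0.001]
[-0.03, 0, 0.021] 19 [0.657 0.127 0.186] [0.001 0.012 0.011] [ 0.052 -0.001 -0.001]
```

View pics/s2.png

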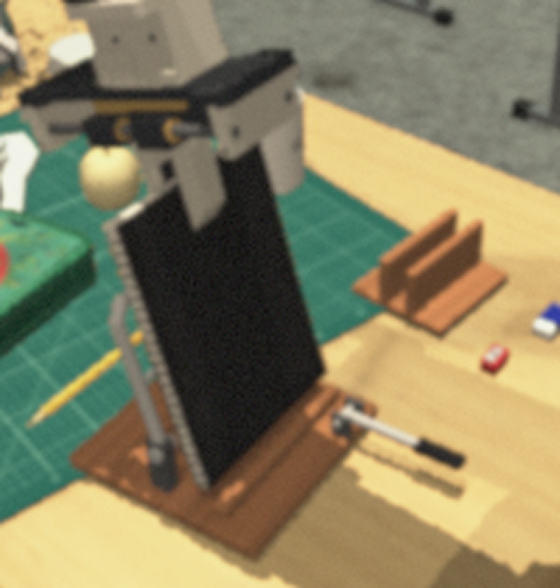

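The notebook is tilted just over the board, with its lower edge at (210,485) behind the lip. I'll lower it to contact and then lean it back.

Request:
carry_out:
  targets:
    - {"grip": 0.0, "delta_pos": [0, 0.002, 0.003], "rot": [0, 0, 0]}
    - {"grip": 0.0, "delta_pos": [0, 0.002, 0.006], "rot": [0, 0, 0]}
    - {"grip": 0.0, "delta_pos": [0, 0.003, 0.009], "rot": [0, 0, 0]}
    - {"grip": 0.0, "delta_pos": [0, 0.008, 0.01], "rot": [0.026, 0, 0]}
    - {"grip": 0.0, "delta_pos": [0, 0.012, 0.011], "rot": [0.052, 0, 0]}
    - {"grip": 0.0, "delta_pos": [0, 0.012, 0.011], "rot": [0.052, 0, 0]}
    - {"grip": 0.0, "delta_pos": [0, 0.012, 0.011], "rot": [0.052, 0, 0]}

```text
time: 13.2
eef_pos: [0.6568, 0.1257, 0.1869]
tcp_rot: [-161.1, -0.0, 97.7]
contact_force: [-0.6, -0.8, -2.9]
finger_gap: 0.125
```

Request:
carry_out:
  targets:
    - {"grip": 0.0, "delta_pos": [0, 0.0005, 0.0015], "rot": [0, 0, 0]}
    - {"grip": 0.0, "delta_pos": [0, 0.001, 0.003], "rot": [0, 0, 0]}
    - {"grip": 0.0, "delta_pos": [0, 0.001, 0.003], "rot": [0, 0, 0]}
    - {"grip": 0.0, "delta_pos": [0, 0.001, 0.003], "rot": [0, 0, 0]}

```text
time: 13.6
eef_pos: [0.6566, 0.1258, 0.1851]
tcp_rot: [-161.2, -0.0, 97.7]
contact_force: [-2.1, 0.3, 6.1]
finger_gap: 0.127
```

Request:
carry_out:
  targets:
    - {"grip": 0.016, "delta_pos": [0, 0, 0], "rot": [0, 0, 0]}
    - {"grip": 0.022, "delta_pos": [0, 0, 0], "rot": [0, 0, 0]}
    - {"grip": 0.03, "delta_pos": [0, 0, 0], "rot": [0, 0, 0]}
    - {"grip": 0.04, "delta_pos": [0, 0, 0], "rot": [0, 0, 0]}
    - {"grip": 0.04, "delta_pos": [0, 0, 0], "rot": [0, 0, 0]}
    - {"grip": 0.04, "delta_pos": [0, 0, -0.01], "rot": [0, 0, 0]}
    - {"grip": 0.04, "delta_pos": [0, 0, -0.025], "rot": [0, 0, 0]}
    - {"grip": 0.04, "delta_pos": [0, 0, -0.05], "rot": [0, 0, 0]}
    - {"grip": 0.04, "delta_pos": [0, 0, -0.08], "rot": [0, 0, 0]}
    - {"grip": 0.04, "delta_pos": [0, 0, -0.11], "rot": [0, 0, 0]}
    - {"grip": 0.04, "delta_pos": [0, 0, -0.14], "rot": [0, 0, 0]}
    - {"grip": 0.04, "delta_pos": [0, 0, -0.14], "rot": [0, 0, 0]}

```text
time: 14.8
eef_pos: [0.6868, 0.1292, 0.31]
tcp_rot: [-161.5, -0.1, 97.7]
contact_force: [-0.9, -0.8, -0.6]
finger_gap: 0.433
```

```bash
python3 -c "
from p import *
for n in ('scene',):
  im=arm.camera(n); cv2.imwrite('pics/s3.png',cv2.resize(im[130:340,150:350,::-1],None,fx=2.8,fy=2.8,interpolation=2))
print(arm.get_state()['contact_force'])
print(to([.44,.05,.30],[180,0,7.7]),to([.44,.05,.30],[180,0,97.7]))
"
```

```text
[ 0.48  -0.586 -0.682]
(array([-0.045, -0.24 ,  0.09 ]), array([-0.25 ,  0.249,  1.556])) (array([-0.045, -0.24 ,  0.09 ]), array([-0.318, -0.001,  0.   ]))
```

View pics/s3.png

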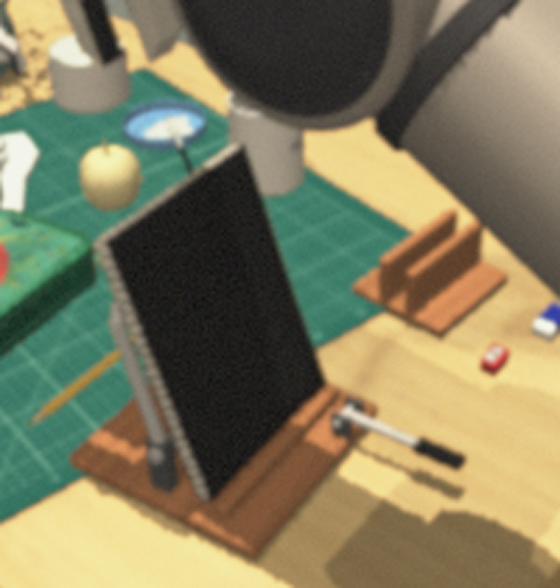

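The notebook stands on the board leaning on the backrest and the keeper is still folded at (440,453). I'll move to the keeper.

Request:
carry_out:
  targets:
    - {"grip": 0.04, "delta_pos": [0, -0.02, -0.03], "rot": [-0.1, 0, 0]}
    - {"grip": 0.04, "delta_pos": [-0.045, -0.24, 0.09], "rot": [-0.25, 0.249, 1.556]}
    - {"grip": 0.04, "delta_pos": [-0.045, -0.24, 0.09], "rot": [-0.25, 0.249, 1.556]}
    - {"grip": 0.04, "delta_pos": [-0.045, -0.24, 0.09], "rot": [-0.25, 0.249, 1.556]}
    - {"grip": 0.04, "delta_pos": [-0.045, -0.24, 0.09], "rot": [-0.25, 0.249, 1.556]}
    - {"grip": 0.04, "delta_pos": [-0.045, -0.24, 0.09], "rot": [-0.25, 0.249, 1.556]}
    - {"grip": 0.04, "delta_pos": [-0.045, -0.24, 0.09], "rot": [-0.25, 0.249, 1.556]}
    - {"grip": 0.04, "delta_pos": [-0.045, -0.24, 0.09], "rot": [-0.25, 0.249, 1.556]}
    - {"grip": 0.04, "delta_pos": [-0.045, -0.24, 0.09], "rot": [-0.25, 0.249, 1.556]}
    - {"grip": 0.04, "delta_pos": [-0.045, -0.24, 0.09], "rot": [-0.25, 0.249, 1.556]}
    - {"grip": 0.04, "delta_pos": [-0.045, -0.24, 0.09], "rot": [-0.25, 0.249, 1.556]}
    - {"grip": 0.04, "delta_pos": [-0.045, -0.24, 0.09], "rot": [-0.25, 0.249, 1.556]}

```text
time: 16.05
eef_pos: [0.4411, 0.0502, 0.3005]
tcp_rot: [-179.6, 0.2, 11.5]
contact_force: [0.3, 0.2, 0.4]
finger_gap: 0.436
```

```bash
python3 -c "
from p import *
print(to([.41,.042,.22],[180,0,7.7]))"
```

```text
(array([-0.032,  0.002,  0.081]), array([-0.007,  0.004,  0.066]))
```

Request:
carry_out:
  targets:
    - {"grip": 0.035, "delta_pos": [-0.032, 0.002, 0.04], "rot": [-0.007, 0.004, 0.066]}
    - {"grip": 0.035, "delta_pos": [-0.032, 0.002, 0.081], "rot": [-0.007, 0.004, 0.066]}
    - {"grip": 0.035, "delta_pos": [-0.032, 0.002, 0.081], "rot": [-0.007, 0.004, 0.066]}
    - {"grip": 0.035, "delta_pos": [-0.032, 0.002, 0.081], "rot": [-0.007, 0.004, 0.066]}

```text
time: 16.45
eef_pos: [0.411, 0.0423, 0.2208]
tcp_rot: [180.0, -0.1, 7.7]
contact_force: [0.4, 0.1, 0.2]
finger_gap: 0.383
```

```bash
cat > k.py <<'E'
from p import *
im=arm.camera("wrist")
for n in("keeper_paddle","keeper"): print(n,[(np.round(d["location"],3).tolist(),round(d["p"],2)) for d in arm.look_for("wrist",n)[:2]])
b=cv2.resize(im[...,::-1],None,fx=1.4,fy=1.4)
Q=S+RS.apply([[-.16,-.05,.03],[-.075,-.05,.03],[-.135,-.05,.03],[-.175,-.05,.03]])
print(Q)
for u in proj("wrist",Q): cv2.circle(b,tuple(int(v*1.4) for v in u),4,(255,0,255),1); print(u*1.4)
cv2.imwrite("pics/w3.png",b)
print(to([.478,.052,.10],[180,0,7.7]),to([.478,.052,.012],[180,0,7.7]))
E
python3 k.py
```

```text
keeper_paddle [([0.504, 0.057, 0.032], 0.63)]
keeper [([0.501, 0.057, 0.037], 0.73)]
[[0.478 0.052 0.03 ]
 [0.562 0.063 0.03 ]
 [0.503 0.055 0.03 ]
 [0.463 0.05  0.03 ]]
[395.829 179.534]
[395.676  70.807]
[395.78  147.009]
[395.859 199.062]
(array([ 0.066, -0.001,  0.122]), array([ 0.001, -0.005, -0.   ])) (array([ 0.066, -0.001,  0.21 ]), array([ 0.001, -0.005, -0.   ]))
```

View pics/w3.png

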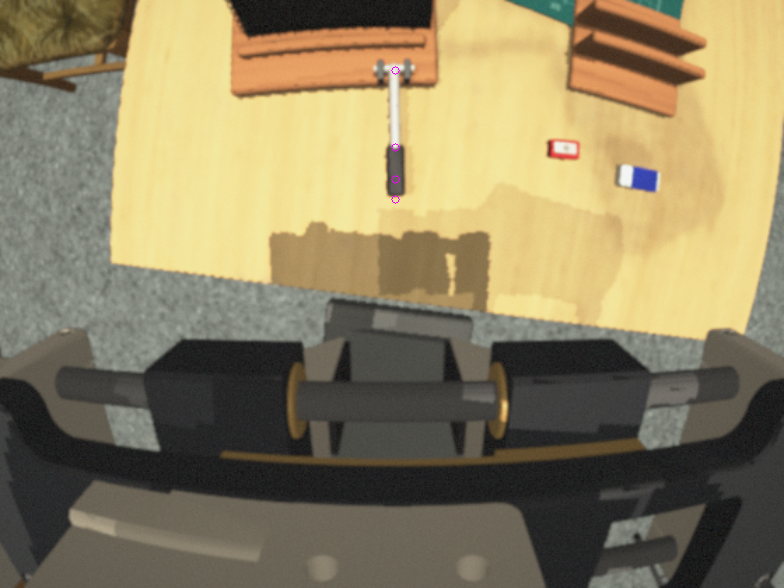

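The paddle, rows 146–195 at column 396, matches the prediction to within 3 mm. I'll descend and grip.

Request:
carry_out:
  targets:
    - {"grip": 0.035, "delta_pos": [0.035, -0.001, 0.03], "rot": [0, -0.004, 0]}
    - {"grip": 0.035, "delta_pos": [0.068, -0.001, 0.07], "rot": [0, -0.004, 0]}
    - {"grip": 0.035, "delta_pos": [0.069, -0.001, 0.115], "rot": [0, -0.004, 0]}
    - {"grip": 0.035, "delta_pos": [0.069, -0.001, 0.16], "rot": [0, -0.004, 0]}
    - {"grip": 0.035, "delta_pos": [0.069, -0.001, 0.19], "rot": [0, -0.004, 0]}
    - {"grip": 0.035, "delta_pos": [0.069, -0.001, 0.208], "rot": [0, -0.004, 0]}
    - {"grip": 0.035, "delta_pos": [0.069, -0.001, 0.208], "rot": [0, -0.004, 0]}
    - {"grip": 0.0, "delta_pos": [0.069, -0.001, 0.208], "rot": [0, -0.004, 0]}
    - {"grip": 0.0, "delta_pos": [0.069, -0.001, 0.208], "rot": [0, -0.004, 0]}
    - {"grip": 0.0, "delta_pos": [0.069, -0.001, 0.208], "rot": [0, -0.004, 0]}
    - {"grip": 0.0, "delta_pos": [0.069, -0.001, 0.208], "rot": [0, -0.004, 0]}
  squeeze: 5

```text
time: 17.7
eef_pos: [0.4821, 0.0529, 0.0152]
tcp_rot: [180.0, -0.2, 7.7]
contact_force: [1.0, 3.9, 4.3]
finger_gap: 0.155
```

```bash
python3 -c "
from p import *
p0,r0=pose(); T=np.array(arm.get_calibration('wrist')['pose']); print('cam in tool',r0.inv().apply(T[:3,3]-p0), r0.inv().apply(T[:3,2]))
print('stand',RS.inv().apply(p0-S))
"
```

```text
cam in tool [ 0.069 -0.    -0.158] [-0.259  0.     0.966]
stand [-0.156 -0.049  0.015]
```

Request:
carry_out:
  targets:
    - {"grip": 0.0, "delta_pos": [0.004, 0, -0.016], "rot": [0, 0.08, 0]}
    - {"grip": 0.0, "delta_pos": [0.011, 0, -0.031], "rot": [0, 0.16, 0]}
    - {"grip": 0.0, "delta_pos": [0.0205, 0, -0.0455], "rot": [0, 0.24, 0]}
    - {"grip": 0.0, "delta_pos": [0.0335, 0, -0.058], "rot": [0, 0.32, 0]}
    - {"grip": 0.0, "delta_pos": [0.048, 0, -0.068], "rot": [0, 0.4, 0]}
    - {"grip": 0.0, "delta_pos": [0.0635, 0, -0.075], "rot": [0, 0.46, 0]}
    - {"grip": 0.0, "delta_pos": [0.0805, 0, -0.079], "rot": [0, 0.52, 0]}
    - {"grip": 0.0, "delta_pos": [0.0805, 0, -0.079], "rot": [0, 0.52, 0]}

```text
time: 18.5
eef_pos: [0.5661, 0.0623, 0.1078]
tcp_rot: [-179.3, -29.0, 7.7]
contact_force: [-2.3, 9.4, 5.9]
finger_gap: 0.218
```

```bash
python3 -c "
from p import *
s=arm.get_state();print(s['eef_pos'],s['contact_force'],s['wrist_torque'],s['finger_gap'],s['joints'])
im=arm.camera('scene'); cv2.imwrite('pics/s4.png',cv2.resize(im[170:330,200:360,::-1],None,fx=3.5,fy=3.5,interpolation=2))
s=arm.get_state();print(s['eef_pos'],s['contact_force'],s['finger_gap'])
"
```

```text
[0.566 0.062 0.108] [-2.252  9.392  5.933] [1.47  0.112 0.772] 0.21779593102808403 [ -5.374  21.194 115.713  25.543  16.374  53.839]
[0.566 0.062 0.108] [-0.773  9.408  4.426] 0.21728335994753134
```

View pics/s4.png

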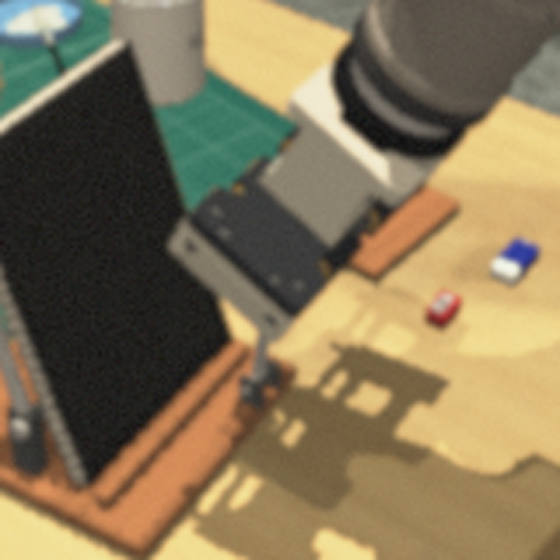

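```bash
cat > q.py <<'E'
from p import *
p0,r0=pose()
def kp(a,b,r=.091,dy=0):
    rr=RS*R.from_euler('xyz',[180,0,0],degrees=True)*R.from_euler('y',b)
    g=np.array([-.075-r*np.cos(a),-.0518+dy,.03+r*np.sin(a)])
    P=S+RS.apply(g)+rr.apply([0,0,.019]); return P,r0.inv().apply(P-p0),(r0.inv()*rr).as_rotvec()
if __name__=="__main__":
    for a,b,dy in((1.5,.45,.002),(1.5,.38,.003),(1.6,.35,.003),(1.7,.35,.003),(1.8,.35,.003)): print(a,b,*kp(a,b,.092,dy))
E
python3 q.py
```

```text
1.5 0.45 [0.564 0.064 0.105] [-0.003 -0.002  0.002] [-0.012 -0.056  0.   ]
1.5 0.38 [0.563 0.065 0.104] [-0.004 -0.003  0.002] [-0.012 -0.126  0.001]
1.6 0.35 [0.571 0.066 0.104] [ 0.003 -0.003  0.006] [-0.011 -0.156  0.001]
1.7 0.35 [0.58  0.067 0.103] [ 0.011 -0.003  0.011] [-0.011 -0.156  0.001]
1.8 0.35 [0.589 0.068 0.102] [ 0.018 -0.002  0.017] [-0.011 -0.156  0.001]
```

Request:
carry_out:
  targets:
    - {"grip": 0.0, "delta_pos": [-0.002, -0.002, 0.001], "rot": [-0.006, -0.056, 0]}
    - {"grip": 0.0, "delta_pos": [-0.003, -0.003, 0.002], "rot": [-0.012, -0.126, 0]}
    - {"grip": 0.0, "delta_pos": [-0.001, -0.003, 0.004], "rot": [-0.011, -0.156, 0]}
    - {"grip": 0.0, "delta_pos": [-0.001, -0.003, 0.004], "rot": [-0.011, -0.156, 0]}

```text
time: 18.95
eef_pos: [0.568, 0.0659, 0.1053]
tcp_rot: [180.0, -20.2, 7.9]
contact_force: [-0.6, 2.1, 8.0]
finger_gap: 0.152
```

```bash
sed -i 's/for a,b,dy in.*/for a in (1.6,1.7,1.8,1.85): print(a,*kp(a,.353,.094,.0015))/' q.py; python3 q.py; python3 -c "
from h import *
print(arm.get_state()['contact_force'],arm.get_state()['joints'])"
```

```text
1.6 [0.572 0.064 0.106] [0.004 0.002 0.   ] [-0.    -0.     0.002]
1.7 [0.581 0.066 0.105] [0.012 0.002 0.004] [-0.    -0.     0.002]
1.8 [0.59  0.067 0.104] [0.02  0.002 0.009] [-0.    -0.     0.002]
1.85 [0.595 0.067 0.103] [0.024 0.002 0.012] [-0.    -0.     0.002]
[-0.55922372  2.11257913  7.98243493] [ -3.17742428  23.23189904 107.81187644   7.7251368   29.28733581
  72.88660262]
```

Request:
carry_out:
  targets:
    - {"grip": 0.0, "delta_pos": [0.004, 0, 0.0], "rot": [0, 0, 0]}
    - {"grip": 0.0, "delta_pos": [0.008, 0, 0.002], "rot": [0, 0, 0]}
    - {"grip": 0.0, "delta_pos": [0.012, 0, 0.004], "rot": [0, 0, 0]}
    - {"grip": 0.0, "delta_pos": [0.016, 0, 0.006], "rot": [0, 0, 0]}
    - {"grip": 0.0, "delta_pos": [0.02, 0, 0.009], "rot": [0, 0, 0]}
    - {"grip": 0.0, "delta_pos": [0.024, 0, 0.012], "rot": [0, 0, 0]}
    - {"grip": 0.0, "delta_pos": [0.024, 0, 0.012], "rot": [0, 0, 0]}

```text
time: 19.65
eef_pos: [0.5957, 0.07, 0.1027]
tcp_rot: [180.0, -20.3, 7.9]
contact_force: [0.7, 6.1, 4.5]
finger_gap: 0.151
```

```bash
python3 -c "
from p import *
im=arm.camera('scene'); cv2.imwrite('pics/s5.png',cv2.resize(im[170:330,200:360,::-1],None,fx=3.5,fy=3.5,interpolation=2))
p,r=pose(); g=RS.inv().apply(p-r.apply([0,0,.019])-S); print(g,np.hypot(g[0]+.075,g[2]-.03),np.pi/2+np.arctan2(g[0]+.075,g[2]-.03))
"
```

```text
[-0.048 -0.048  0.121] 0.0944926453920535 1.8615416026572924
```

View pics/s5.png

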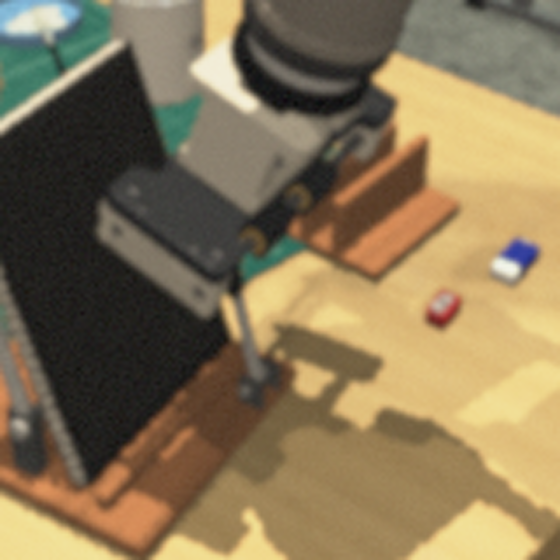

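The keeper rod leans past upright, about 1.86 rad. I'll release it and retreat.

Request:
carry_out:
  targets:
    - {"grip": 0.025, "delta_pos": [0, 0, 0], "rot": [0, 0, 0]}
    - {"grip": 0.045, "delta_pos": [0, 0, 0], "rot": [0, 0, 0]}
    - {"grip": 0.045, "delta_pos": [0, 0, 0], "rot": [0, 0, 0]}
    - {"grip": 0.045, "delta_pos": [0, 0, 0], "rot": [0, 0, 0]}
    - {"grip": 0.045, "delta_pos": [-0.01, 0, -0.02], "rot": [0, 0, 0]}
    - {"grip": 0.045, "delta_pos": [-0.03, 0, -0.05], "rot": [0, 0, 0]}
    - {"grip": 0.045, "delta_pos": [-0.06, 0, -0.09], "rot": [0, 0, 0]}
    - {"grip": 0.045, "delta_pos": [-0.09, 0, -0.12], "rot": [0, 0, 0]}
    - {"grip": 0.045, "delta_pos": [-0.12, 0, -0.15], "rot": [0, 0, 0]}
    - {"grip": 0.045, "delta_pos": [-0.12, 0, -0.15], "rot": [0, 0, 0]}

```text
time: 20.7
eef_pos: [0.4295, 0.0474, 0.2034]
tcp_rot: [179.9, -20.5, 7.9]
contact_force: [0.9, 1.0, -0.4]
finger_gap: 0.489
```

```bash
python3 -c "
from p import *
im=arm.camera('scene')
for n in ('keeper_paddle','notebook','backrest','eraser','pencil_sharpener','pencil'): print(n,[(np.round(d['location'],3).tolist(),round(d['p'],2)) for d in arm.look_for('scene',n)[:1]])
cv2.imwrite('pics/s6.png',cv2.resize(im[130:340,150:360,::-1],None,fx=2.8,fy=2.8,interpolation=2))
print(arm.get_state()['contact_force'])
"
```

```text
keeper_paddle [([0.605, 0.072, 0.083], 0.58)]
notebook [([0.632, 0.133, 0.134], 0.61)]
backrest [([0.632, 0.201, 0.118], 0.8)]
eraser [([0.516, -0.148, 0.009], 0.64)]
pencil_sharpener [([0.523, -0.079, 0.015], 0.42)]
pencil [([0.763, 0.163, 0.012], 0.47)]
[ 0.297 -0.143  0.087]
```

View pics/s6.png

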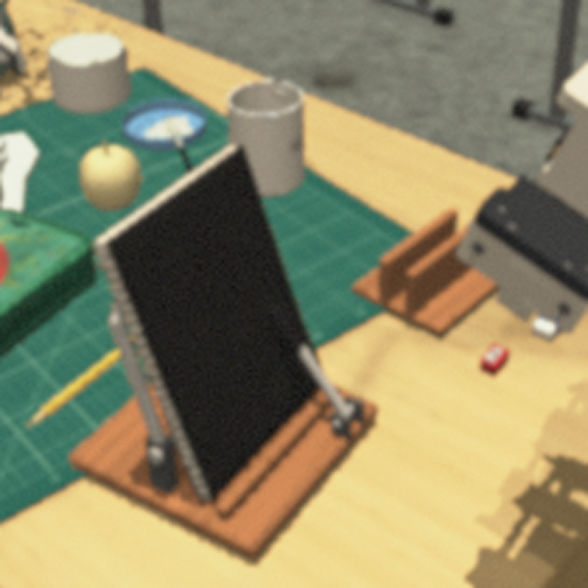

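The keeper paddle at (290,330) lies against the notebook at about 2.25 rad. The notebook leans on the backrest and the other things are in place, so I'm handing in.

```bash
python3 -c "
from station import arm
print(arm.sign_off())"
```

```text
the job is handed in; nothing more can be done
None
```

The notebook is set up for reading and the job is handed in, at about 21 s on the robot's clock. `sign_off` gives no verdict, so what follows rests on my own last checks.

**What I did:**
- I swung the backrest over by its bar to about 1.8 rad and let go; it stayed up on its stop.
- I lifted the notebook out of the holder, stood it on the board behind the lip at about 19 degrees of lean, and released it.
- I swung the keeper arm to about 1.86 rad and released it, and it fell onto the notebook.

**What the last checks showed:**
- The last scene picture shows the notebook leaning on the backrest and the keeper paddle lying on its cover, at about 2.25 rad by the network's position.
- In that picture the eraser is partly hidden behind the gripper. The network puts it and the sharpener within about 12 mm of where they started.
- The pencil's reading differs by about 28 mm from the first one, at low confidence (0.47). It looks unmoved in the picture and the arm never worked near it, so I take this as detection error.
- I judged the notebook's centring and squareness from the placing pose and the pictures, not from a separate measurement.

**What went wrong on the way:** during the keeper swing the tool tilt ran joint 5 close to its range limit, at 16.4 against 16.16 degrees. The fingers were pushed open to about 20 mm. I reduced the tilt, shifted about 3 mm sideways, got the grip back, and finished the swing normally.

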